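# Show a test tile to the inspection camera

## Robot

A 6-joint arm with a two-finger parallel gripper is mounted at the origin on the work surface; the furniture and walls round the work are solid. World frame = base frame: x ahead of the robot, y to its left, z up, the work surface at z = 0. Lengths are in m, angles in rad, forces in N, time in s.
With the tool pointing down it reaches from about 0.375 to 0.9 m from the base axis. Payload 3.1 kg.
Tool frame: the origin (TCP) lies at the centre of the arm's flange, where the gripper is bolted on; the fingertips stand robot.tip_extent ahead of it and the grasp point (between the pads) lies 164 mm ahead of it (robot.tip_extent is the distance from the TCP to the fingertips, in m); z points along the fingers, y is the line along which they close (so a half turn about z gives the same grasp; the last joint's range is limited). The gripper opens to 87 mm and grips with 3 to 60 N. Pads are 19 mm wide; open, the fingers measure 117 mm over their backs; the gripper's body (75 mm by 190 mm) begins 51 mm behind the grasp point.
Start: joints at [1.097, 0.527, 1.433, -0, 1.181, -0.178], TCP at [0.182, 0.598, 0.405] pointing down, gripper open.
Joint ranges: [-3.08, 3.08], [-0.75, 2.2], [0.22, 2.44], [-1.43, 4.57], [0, 2.65], [-2.85, 2.85]. Speed limits (rad/s): [2.79, 2.79, 3.14, 3.14, 3.14, 3.14].

## Interface

Orientations are given as a unit quaternion [x, y, z, w].
In Python, from rig import get_obs, camera, hand_in, cut_out, robot gives the robot as it stands.
- The arm moves only by the tool step_arm, never from a script. Its argument "rows" is a list of rows, each a list of 6 numbers: the shift along the world's x, y, z in m, then the turn, a rotation vector about the world's x, y, z in degrees. A call has 1 to 12 rows; each row shifts and turns the commanded pose from where the row before left it; what a row does not reach is not made up. A row lasts 1/8 s, in which the tool goes at most 62.5 mm and 10.7 degrees, less where a joint would pass 70% of its speed; a pose out of reach is approached as far as the arm can. A call is refused whole if a number of a shift passes 0.0625 or a number of a turn 10.7, either way. A call with a gripper value outside its range is refused whole. "jaw" is the finger opening in m, from 0 to 0.087, set as the call begins (left out, the last holds). The fingers move at their own pace and stop on an object; "squeeze" is the grip in N (left out, the last holds). Time passes only in rows, so rows that do not move let the fingers close. It gives the time, the measured TCP pose, the force, the opening and the grip force at its end, in the units of the state.
- get_obs(): the state, without advancing time (a new reading comes with each control period).
- camera(name): name is "scene" or "top" or "wrist"; returns a dict with "pixels" (384x512x3 uint8, blue, green, red), "depth" (384x512 float32, m along the optical axis (not along the pixel's ray), 0 where there is no reading), "fov_y" (degrees; the focal length in pixels is half the picture's height over the tangent of half this angle, whatever the lens; pixels are square), "cx", "cy" (the principal point, pixels), "extrinsics" (4x4, takes a point from camera to world coordinates); the wrist camera has in their place "mount" (4x4, takes a point from camera to tool coordinates, whose origin is the TCP and whose axes are the flange's). Camera axes: x right, y up, looking along -z (the intrinsics and any distortion apply to the point x, -y, -z); pixel columns grow to the right and rows downward; lengths in m; the calibration is good to about 2 mm. A picture is of the moment at which its call begins: read the wrist's pose just before it.
- hand_in(): hands the job in; it is judged then, once.
Trained networks look in the newest picture that a camera, given by its name, has taken for a name from the list of things; names that differ only in an ending like _2 or _b are one class to them, and where a whole thing is asked for, a point or a joint stands for the part that bears it (a point fixed in the world has none). Each returns a list of dicts, best first, with "confidence" (0 to 1); they miss things now and then, are a little off and sometimes report something else, mostly with a low value. They report only what shows in the picture. A call takes as long as a camera call. They do not tell look-alikes from the thing itself.
- cut_out(label, camera): "region" (384x512 bool, what is visible of it) and "extent" ([centre column, centre row, width, height] in pixels, round what is visible of it).
The state is a dict: "time": time; "q": joint angles; "joint_velocities": joint speeds; "joint_torque": joint torques, N m; "position": TCP position; "tool_rot": TCP orientation; "ft_force": force on the tool from outside, world axes, zero at the start; "moment": the same for the moment, N m; "grip_width": finger opening in m; "grip_force": force on a finger pad.
Only numpy, scipy, OpenCV 4.12 (cv2) and the standard library are available. Lean on these libraries where they do the work, as an engineer would, in place of code of your own. Each camera call takes 0.05 s, during which the arm holds its last target. There are 200 camera calls.

## Task

Slide the shutter of the inspection camera fully open to uncover the lens, then lift the test tile with the pink, orange and yellow stripes out of the wooden rack and hold it up in the air about 12 cm in front of the lens: striped side towards the lens, square to the camera's line of sight (the camera looks slightly downwards), centred on the lens, and with the tile's long edges running up and down as the camera sees it. Finish while holding it there still, clear of the camera; leave the other two tiles in their slots and do not disturb the bottles, egg cup and mug.

Things in the scene. Friction and masses are not known exactly. Their poses are not given: they have to be found in the camera images.
- test_tile_2: the wanted tile, ceramic, 46 x 58 x 7 mm, 60 g, pink, orange and yellow stripes on one face. Stands on a short edge in any slot, stripes towards the robot. Origin: centre of the bare back face; x along the 46 mm width, y along the 58 mm length (up in the rack), z out of the striped face. Its long side edges, 46 mm apart, are free above the rack; a grip there leaves the stripes visible
- stripes (a point): centre of the striped face of that tile, 7.5 mm from the back face
- test_tile_1: neighbour tile, same size and frame, dark blue, teal and white stripes (stays in its slot)
- test_tile_3: neighbour tile, same size and frame, teal and green stripes (stays in its slot)
- tile_rack: light wooden rack, fixed, 98 x 72 mm, 33 mm high. Origin: centre of its underside on the table; x across the slots (within 0.35 rad of straight away from the robot), z up. Three slots at x = -26, 0, +26 mm, 10 mm wide (x), 49 mm long (y), 18 mm deep, floor 15 mm above the table; a tile's top edge is 73 mm above the table
- inspection_camera: grey desk camera, fixed: round foot of 96 mm diameter, 13 mm high, upright column, camera head on top with its lens about 225 mm above the table. Origin: centre of the underside of the foot, z up; the head looks towards -x of this frame, 0.436 rad (25 degrees) downwards
- camera_head: camera head with black front. Origin: centre of the lens's front glass. It looks along its own -x axis; its y is level and its z is the camera's up. Housing about 100 mm wide (y from -72 to +28 mm), top 28 mm above the lens centre, ending 68 mm behind the lens. The shutter runs in front of the lens, 5 mm before the glass
- lens_shutter (a joint): sliding lens shutter, a black plate 38 mm wide: 0 = lens covered, 0.042 m = fully open against its stop; it opens towards -y of camera_head, stays where it is left, friction 1.2 N. It starts at 0 to 0.012
- shutter_tab (a point): middle of the free part of the shutter's orange upright tab, above the head's front edge: 10 mm wide along the sliding direction, 6 mm thick, its top 9 mm above this point and the head's top 18 mm below it (all along camera_head z); it moves with the shutter
- paint_harbour: blue paint bottle, white cap, 37 mm diameter, 78 mm high, loose bystander; origin under its centre
- paint_damson: purple paint bottle, white cap, 39 mm diameter, 78 mm high, loose bystander; origin under its centre
- paint_buttercup: yellow paint bottle, black cap, 33 mm diameter, 69 mm high, loose bystander; origin under its centre
- egg_cup: white egg cup, 47 mm diameter, 49 mm high, loose bystander; origin under its centre
- bisque_mug: white mug with handle, 77 mm diameter, 79 mm high, loose bystander; origin near the middle of its underside
There are look-alikes about, which are no part of the job. Of the things shaped like the test_tile_2, the ceramic one is meant.

How it is judged:
On the way, in this order (a step that is already met when the one before it is completed fails the run):
1. the lens shutter is fully open (within 5 mm of its stop) while the tile is still in the rack (value of joint lens_shutter above 0.037 m and height (world z) of test_tile_2 below 0.055 m), for 0.2 s.
2. the striped tile is held by the fingers, clear of the rack (height (world z) of test_tile_2 above 0.085 m and contact force between test_tile_2 and the fingers above 0.5 N), for 0.2 s.
At the end, for the whole second after the job is handed in: shutter open to 5 mm; fingers hold the pink-orange-yellow tile still in the air, stripes to the lens, 102-138 mm from the glass, within 12 mm of the lens axis, square and upright in the view within 0.14 rad; camera and rack not touched; other tiles in their slots (value of joint lens_shutter above 0.037 m and x of stripes in the frame of camera_head between -0.138 and -0.102 m and y of stripes in the frame of camera_head between -0.012 and 0.012 m and z of stripes in the frame of camera_head between -0.012 and 0.012 m and z of camera_head in the frame of test_tile_2 above 0.05 m and angle between the z axis of test_tile_2 and the x axis of camera_head, either way round below 0.14 rad and angle between the y axis of test_tile_2 and the z axis of camera_head, either way round below 0.14 rad and height (world z) of test_tile_2 above 0.12 m and linear speed of test_tile_2 below 0.02 m/s and contact force between test_tile_2 and the fingers above 0.5 N and contact force between test_tile_2 and inspection_camera below 0.1 N and contact force between test_tile_2 and tile_rack below 0.1 N and contact force between each of the arm, the fingers and inspection_camera below 0.3 N and distance of each of test_tile_1, test_tile_3 from where it was at the start of the episode below 0.012 m); the arm keeps its last pose, push and grip.
It fails at once if a neighbour tile is pulled out or shifted by more than 12 mm (distance of any of test_tile_1, test_tile_3 from where it was at the start of the episode above 0.012 m).
It fails at once if a bottle, the egg cup or the mug is shifted by more than 25 mm (distance of any of paint_harbour, paint_damson, paint_buttercup, egg_cup, bisque_mug from where it was at the start of the episode above 0.025 m).
It also fails if it takes over 50 s, if anything falls off the work surface, if the arm or the gripper's body presses on something with over 40 N, if the wrist force passes 120 N, or if a joint passes its speed limit or range.

## Working session

There is one attempt and no reset: what is moved stays moved. The work goes in short steps, Python scripts to look and compute and a tool call to move; the robot and the scene stay as the last step left them, time stands still between calls to the robot, and variables do not carry over. Pictures are saved under pics/ and viewed, at most 10 in all, crops included, and the job is handed in when it is done.

Besides the shell and the picture viewer there is one more tool, called after "Request:" in YAML: its name, and indented under it one key for each argument. step_arm: Moves the arm, as the interface text tells. Its arguments: {"type":"object","properties":{"rows":{"type":"array"},"jaw":{"type":"number"},"squeeze":{"type":"number"}},"required":["rows"]}

```bash
ls; mkdir -p pics
cat > h.py <<'E'
import numpy as np, cv2
from rig import get_obs, camera, hand_in, cut_out, robot
from scipy.spatial.transform import Rotation as R
def pts(c, ext=None):
    h,w=c['depth'].shape; f=h/2/np.tan(np.radians(c['fov_y'])/2)
    v,u=np.mgrid[:h,:w]; d=c['depth']
    P=np.stack([(u-c['cx'])/f*d,-(v-c['cy'])/f*d,-d],-1)
    E=c['extrinsics'] if ext is None else ext
    return P@E[:3,:3].T+E[:3,3]
def tool():
    o=get_obs(); T=np.eye(4); T[:3,:3]=R.from_quat(o['tool_rot']).as_matrix(); T[:3,3]=o['position']; return T
E
python3 - <<'E'
from h import *
print(robot.tip_extent, get_obs())
a=[]
for n in ['scene','top']:
    c=camera(n); np.savez(n+'.npz',**{k:v for k,v in c.items()}); print(n,c.keys(),c['fov_y'],c['cx'],c['cy'],c['extrinsics'].round(3).tolist())
    P=pts(c)
    for l in ['test_tile_2','tile_rack','inspection_camera','camera_head','lens_shutter','shutter_tab','paint_harbour','paint_damson','paint_buttercup','egg_cup','bisque_mug']:
        for r in cut_out(l,n):
            m=r['region']&(c['depth']>0)
            print(l,round(r['confidence'],2),np.round(r['extent'],0),np.median(P[m],0).round(3),P[m].min(0).round(3),P[m].max(0).round(3))
    cv2.imwrite(f'pics/{n}.png',c['pixels'])
E
```

```text
pics
0.1822 {'time': 0.0, 'q': array([ 1.09651498e+00,  5.28473125e-01,  1.43392785e+00,  2.41550639e-05,
        1.18141306e+00, -1.78526260e-01]), 'joint_velocities': array([ 2.27101200e-04, -6.10323650e-04, -8.61753197e-04,  3.35559059e-04,
        5.66252216e-04, -1.73152672e-05]), 'joint_torque': array([-1.55434755e-03, -4.40047753e+01, -1.76584393e+01,  6.32114941e-02,
        5.84504195e-02, -1.23763834e-04]), 'position': array([0.18198421, 0.5975481 , 0.40375881]), 'tool_rot': array([ 1.47343629e-01,  9.89084739e-01, -1.04846826e-03, -3.66709639e-04]), 'ft_force': array([0.37320946, 0.45188749, 0.1683883 ]), 'moment': array([ 0.00324599, -0.0119731 , -0.0611592 ]), 'grip_force': 0.0, 'grip_width': 0.08705249309713783}
scene dict_keys(['pixels', 'depth', 'fov_y', 'cx', 'cy', 'extrinsics']) 46.340592778851004 252.83175039200316 197.43918050875035 [[0.796, 0.355, -0.491, -0.101], [-0.606, 0.485, -0.631, -0.783], [0.014, 0.799, 0.601, 0.849], [0.0, 0.0, 0.0, 1.0]]
test_tile_2 0.67 [294. 288.  19.  22.] [ 0.427 -0.269  0.033] [ 0.412 -0.289 -0.003] [ 0.462 -0.228  0.061]
test_tile
[... 2966 characters left out ...]
163.  13.  15.] [0.558 0.012 0.031] [ 0.533 -0.01  -0.003] [0.585 0.037 0.054]
paint_damson 0.46 [223. 185.  12.  14.] [0.489 0.051 0.055] [ 0.474  0.036 -0.006] [0.514 0.079 0.08 ]
paint_buttercup 0.17 [352. 235.  30.  30.] [ 0.332 -0.355  0.03 ] [ 0.293 -0.38  -0.002] [ 0.379 -0.305  0.085]
egg_cup 0.67 [352. 234.  30.  28.] [ 0.332 -0.353  0.029] [ 0.294 -0.38  -0.004] [ 0.382 -0.305  0.085]
egg_cup 0.53 [235. 163.   8.  16.] [0.557 0.013 0.031] [ 0.533 -0.01  -0.003] [0.585 0.041 0.054]
egg_cup 0.41 [145. 177.  38.  51.] [0.483 0.229 0.263] [ 0.435  0.181 -0.002] [0.539 0.318 0.279]
bisque_mug 0.75 [353. 235.  28.  30.] [ 0.329 -0.355  0.027] [ 0.292 -0.4   -0.002] [ 0.379 -0.305  0.085]
```

Run:
```python
import numpy as np,cv2
s=np.load('scene.npz')['pixels'][90:350,150:350]; t=np.load('top.npz')['pixels'][130:270,110:380]
s=cv2.resize(s,None,fx=2.2,fy=2.2,interpolation=2)
t=cv2.resize(t,None,fx=2.9,fy=2.9,interpolation=2)
cv2.imwrite('pics/s1.png',s);cv2.imwrite('pics/t1.png',t)
```

```text
(no output)
```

View pics/s1.png

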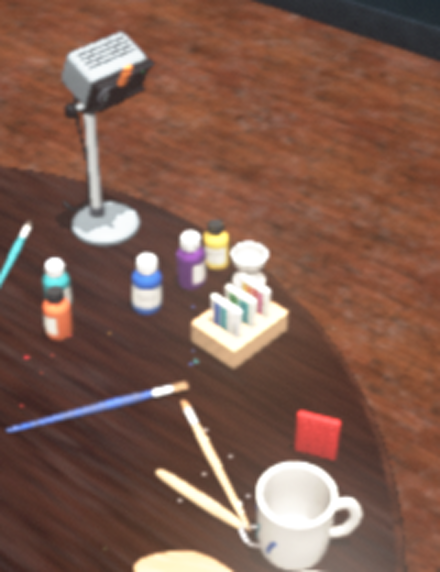

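View pics/t1.png

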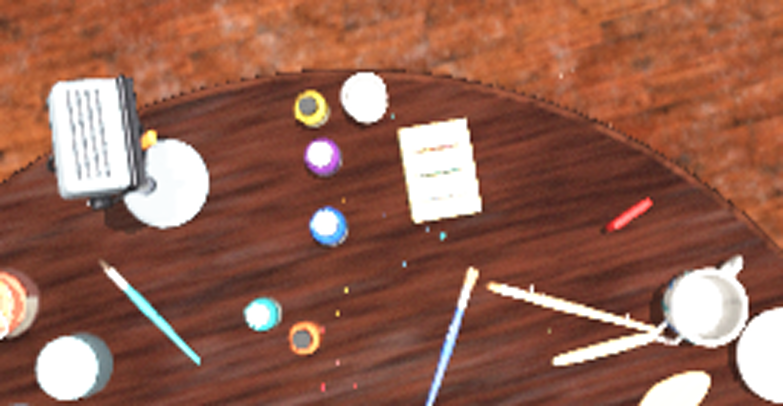

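Run:
```python
from h import *
c=camera('wrist'); print(c['mount'].round(3).tolist(),c['fov_y'],c['cx'],c['cy'])
print(tool().round(3).tolist())
# rough head/rack yaw
for n in ['top','scene']:
    c=np.load(n+'.npz'); P=pts(c)
    def sel(lo,hi): return P[((P>lo)&(P<hi)).all(-1)]
    H=sel([.40,.15,.2],[.58,.33,.3]); print(n,'head',len(H),cv2.minAreaRect(H[:,:2].astype('f4')),H[:,2].max())
    K=sel([.40,-.13,.025],[.56,-.0,.04]);print('rack',len(K),cv2.minAreaRect(K[:,:2].astype('f4')))
    hsv=cv2.cvtColor(c['pixels'],cv2.COLOR_BGR2HSV)
    m=((P>[.40,.15,.2])&(P<[.58,.33,.3])).all(-1)&(hsv[...,0]<22)&(hsv[...,1]>150)
    print('tab',m.sum(),np.median(P[m],0),P[m].max(0))
```

```text
[[0.001, 0.968, 0.252, 0.069], [1.0, -0.001, -0.002, -0.0], [-0.001, 0.252, -0.968, 0.021], [0.0, 0.0, 0.0, 1.0]] 69.54375158651845 255.2711743753339 186.98017682771444
[[-0.957, 0.291, -0.0, 0.182], [0.291, 0.957, -0.0, 0.598], [0.0, -0.0, -1.0, 0.405], [0.0, 0.0, 0.0, 1.0]]
top head 1272 ((0.4851016402244568, 0.23645436763763428), (0.10456014424562454, 0.11515896022319794), 20.43610382080078) 0.27910331635288876
rack 571 ((0.4978511333465576, -0.06225764751434326), (0.14958101511001587, 0.08317995816469193), 18.305713653564453)
tab 3 [0.47898654 0.19160599 0.25102891] [0.48002418 0.19315349 0.2601335 ]
scene head 1014 ((0.4825130105018616, 0.2199712097644806), (0.08751168102025986, 0.11508183181285858), 87.44146728515625) 0.2771386356952127
rack 427 ((0.49507567286491394, -0.06190245598554611), (0.14752349257469177, 0.08672662079334259), 18.298810958862305)
tab 26 [0.48221687 0.1855674  0.25511738] [0.49465921 0.19510094 0.26888061]
```

Request:
step_arm:
  rows:
    - [0, 0, 0.05, 0, 0, 0]
    - [0, 0, 0.05, 0, 0, 0]
    - [0, -0.04, 0.03, 0, 0, -5]
    - [0.02, -0.05, 0.01, 0, 0, -5]
    - [0.02, -0.06, 0, 0, 0, -8]
    - [0.03, -0.06, 0, 0, 0, -8]
    - [0.03, -0.06, 0, 0, 0, -8]
    - [0.03, -0.06, 0, 0, 0, -8]
    - [0.03, -0.06, 0, 0, 0, -8]
    - [0.03, -0.06, 0, 0, 0, -8]
    - [0, -0.06, 0, 0, 0, 0]
    - [0, -0.05, 0, 0, 0, 0]

```text
time: 2.75
position: [0.3615, 0.057, 0.5449]
tool_rot: [0.609, 0.793, 0.0, 0.0]
ft_force: [-0.9, -0.1, -0.0]
grip_width: 0.087
grip_force: 0.0
```

```bash
cat > look.py <<'E'
from h import *
import sys
def look(tag):
    T=tool(); c=camera('wrist'); c['extrinsics']=T@c['mount']; np.savez(tag+'.npz',**c); cv2.imwrite(f'pics/{tag}.png',c['pixels']); return c
if __name__=='__main__':
    c=look(sys.argv[1]); P=pts(c)
    for l in sys.argv[2:]:
        for r in cut_out(l,'wrist'):
            m=r['region']&(c['depth']>0)
            print(l,round(r['confidence'],2),np.round(r['extent'],0),np.median(P[m],0).round(3),P[m].min(0).round(3),P[m].max(0).round(3))
E
python3 look.py w1 test_tile_2 tile_rack
```

```text
test_tile_2 0.51 [287. 227.   8.  12.] [ 0.446 -0.052  0.052] [ 0.444 -0.075  0.021] [ 0.451 -0.048  0.073]
test_tile_2 0.48 [301. 227.   9.  16.] [ 0.472 -0.048  0.046] [ 0.364 -0.071  0.023] [0.487 0.093 0.446]
test_tile_2 0.44 [313. 231.   5.  14.] [ 0.497 -0.043  0.047] [ 0.493 -0.063  0.024] [ 0.507 -0.038  0.073]
tile_rack 0.67 [297. 219.  53.  25.] [ 0.466 -0.04   0.031] [ 0.423 -0.088 -0.002] [ 0.525 -0.022  0.035]
tile_rack 0.19 [314. 228.   4.  13.] [ 0.497 -0.042  0.05 ] [ 0.495 -0.057  0.027] [ 0.502 -0.038  0.073]
```

Request:
step_arm:
  rows:
    - [0.01, -0.02, 0, 0, 0, -7.5]
    - [0.01, -0.02, 0, 0, 0, -7.5]
    - [0.01, -0.02, -0.01, 9, 0, 0]
    - [0.01, -0.02, -0.02, 9, 0, 0]
    - [0.01, -0.02, -0.02, 9, 0, 0]
    - [0.01, -0.02, -0.02, 9, 0, 0]
    - [0.01, -0.02, -0.02, 9, 0, 0]
    - [0.02, -0.02, -0.02, 10, 0, 0]
    - [0, 0, 0, 0, 0, 0]
    - [0, 0, 0, 0, 0, 0]

```text
time: 4.15
position: [0.4515, -0.0996, 0.4351]
tool_rot: [0.626, 0.628, 0.326, -0.327]
ft_force: [-1.0, 0.1, 0.3]
grip_width: 0.0872
grip_force: 0.0
```

```bash
python3 look.py w2 camera_head lens_shutter shutter_tab inspection_camera; python3 -c "
from h import *; print(tool().round(3).tolist(),get_obs()['q'])
a=cv2.imread('pics/w1.png');b=cv2.imread('pics/w2.png');cv2.imwrite('pics/w12.png',cv2.resize(np.hstack([a,b]),(800,300),interpolation=cv2.INTER_AREA))"
```

```text
camera_head 0.81 [287. 143.  84.  65.] [0.485 0.221 0.259] [ 0.384  0.178 -0.753] [0.932 1.795 0.276]
lens_shutter 0.81 [281. 165.  29.  21.] [0.48  0.198 0.236] [0.461 0.178 0.203] [0.499 0.214 0.275]
shutter_tab 0.85 [280. 166.  30.  25.] [0.481 0.197 0.235] [0.461 0.178 0.203] [0.5   0.214 0.275]
[[-0.003, 1.0, -0.0, 0.451], [0.575, 0.002, 0.818, -0.1], [0.818, 0.002, -0.575, 0.436], [0.0, 0.0, 0.0, 1.0]] [-0.6451681   0.38242954  1.77895212  0.71558986  1.65931644 -0.84477503]
```

View pics/w12.png

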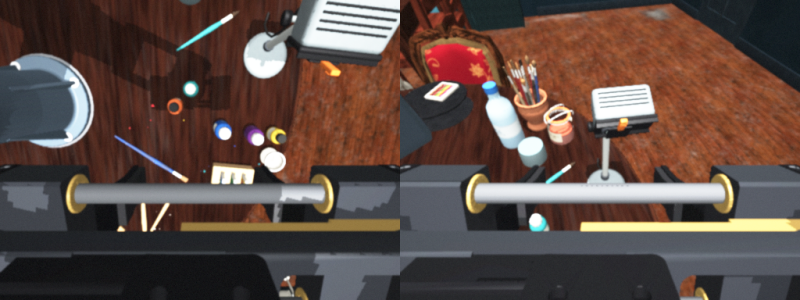

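```bash
cat > fit.py <<'E'
from h import *
def fit(tag):
    c=np.load(tag+'.npz'); P=pts(c); m=((P>[.40,.15,.19])&(P<[.58,.34,.30])).all(-1)
    hsv=cv2.cvtColor(c['pixels'],cv2.COLOR_BGR2HSV)
    H=P[m]; col=c['pixels'][m]
    # grid-search yaw: top plane (white-ish) normal
    W=H[(hsv[m][:,2]>120)&(hsv[m][:,1]<50)]
    for _ in range(6):
        q=W.mean(0); n=np.linalg.svd(W-q,full_matrices=False)[2][2]; n*=np.sign(n[2]); d=(W-q)@n; W=W[abs(d)<max(.0015,1.5*d.std())]
    print(tag,'top plane n',n.round(3),'tilt',np.degrees(np.arccos(n[2])),'yaw',np.degrees(np.arctan2(-n[0],-n[1])*-1),len(W))
    psi=np.arctan2(-n[1],-n[0])  # heading of +x_cam
    print(' heading of x_cam deg',np.degrees(psi))
    return P,m,hsv,W,psi,q,n
def frame(psi):
    B=R.from_euler('z',psi).as_matrix()@R.from_euler('y',-0.436).as_matrix()  # x tilted up
    return B
if __name__=='__main__':
    import sys
    for t in sys.argv[1:]:
        P,m,hsv,W,psi,q,n=fit(t); B=frame(psi); print(B.round(3).tolist())
        L=P[m]@B; c=np.load(t+'.npz')
        Wl=W@B; print(' top face cam coords min/max',np.percentile(Wl,[1,99],axis=0).round(4).tolist())
        r=cv2.minAreaRect(Wl[:,:2].astype('f4')*1000); print(' rect',r)
        ho=hsv[m]; o=(ho[:,0]>5)&(ho[:,0]<22)&(ho[:,1]>150)&(ho[:,2]>100)
        print(' orange',o.sum(),np.percentile(L[o],[5,50,95],axis=0).round(4).tolist())
        b=ho[:,2]<70; print(' black',b.sum(),np.percentile(L[b],[1,5,50,95,99],axis=0).round(4).tolist())
E
python3 fit.py w2 scene top
```

```text
w2 top plane n [ 0.066 -0.426  0.902] tilt 25.547763358036576 yaw 8.751513622150602 2564
 heading of x_cam deg 98.75151362215061
[[-0.138, -0.988, 0.064], [0.896, -0.152, -0.417], [0.422, 0.0, 0.906]]
 top face cam coords min/max [[0.2146, -0.561, 0.1739], [0.2772, -0.4722, 0.1769]]
 rect ((246.52195739746094, -516.3621826171875), (65.9732666015625, 93.80032348632812), 0.15909487009048462)
 orange 110 [[0.2058, -0.5115, 0.1634], [0.2072, -0.5044, 0.1852], [0.2166, -0.5007, 0.1998]]
 black 844 [[0.2092, -0.5634, 0.1031], [0.2094, -0.5594, 0.1095], [0.2169, -0.5092, 0.1378], [0.2376, -0.466, 0.1667], [0.2468, -0.4602, 0.1728]]
scene top plane n [ 0.053 -0.408  0.911] tilt 24.300853961404457 yaw 7.346767562537218 310
 heading of x_cam deg 97.34676756253721
[[-0.116, -0.992, 0.054], [0.899, -0.128, -0.419], [0.422, 0.0, 0.906]]
 top face cam coords min/max [[0.2362, -0.5569, 0.1678], [0.2892, -0.4652, 0.1722]]
 rect ((263.1868591308594, -511.15228271484375), (56.454429626464844, 93.94391632080078), 1.3501602411270142)
 orange 26 [[0.2165, -0.5073, 0.1655], [0.2186, -0.5016, 0.1797], [0.2222, -0.4976, 0.1953]]
 black 180 [[0.2184, -0.556, 0.0975], [0.219, -0.5531, 0.1017], [0.229, -0.4962, 0.1371], [0.2463, -0.4612, 0.1593], [0.2521, -0.4548, 0.1669]]
top top plane n [ 0.06  -0.402  0.914] tilt 23.991033643180298 yaw 8.439245315252753 483
 heading of x_cam deg 98.43924531525275
[[-0.133, -0.989, 0.062], [0.897, -0.147, -0.418], [0.422, 0.0, 0.906]]
 top face cam coords min/max [[0.2239, -0.5622, 0.1731], [0.2812, -0.4713, 0.1768]]
 rect ((251.84474182128906, -515.3489990234375), (66.75845336914062, 97.18759155273438), 5.2117414474487305)
 orange 3 [[0.2131, -0.5028, 0.1716], [0.2136, -0.5013, 0.1773], [0.2139, -0.5012, 0.1865]]
 black 38 [[0.2125, -0.5606, 0.0929], [0.2129, -0.5348, 0.1025], [0.235, -0.4696, 0.125], [0.2853, -0.4598, 0.1771], [0.2865, -0.4596, 0.1793]]
```

```bash
cat >> h.py <<'E'
PSI=np.radians(98.6)
B=R.from_euler('z',PSI).as_matrix()@R.from_euler('y',-0.436).as_matrix()
RT=np.stack([B[:,0],-B[:,1],-B[:,2]],1)  # wanted tool rotation
def togo(pcam=None,pw=None,Rt=RT):
    T=tool(); p=B@np.array(pcam) if pcam is not None else np.array(pw)
    print('goal',p.round(4),'shift',(p-T[:3,3]).round(4),'turn',np.degrees(R.from_matrix(Rt@T[:3,:3].T).as_rotvec()).round(2))
E
python3 - <<'E'
from h import *
print(B.round(4).tolist())
togo([.207,-.466,.44]); togo([.207,-.466,.370])
E
```

```text
[[-0.1355, -0.9888, 0.0632], [0.8963, -0.1495, -0.4176], [0.4223, 0.0, 0.9064]]
goal [0.4605 0.0715 0.4863] shift [0.0092 0.1713 0.0503] turn [-29.86  -2.13   8.26]
goal [0.4561 0.1007 0.4228] shift [ 0.0048  0.2006 -0.0131] turn [-29.86  -2.13   8.26]
```

Request:
step_arm:
  rows:
    - [0, 0.0, 0.03, -5.97, -0.43, 1.65]
    - [0, 0.02, 0.02, -5.97, -0.43, 1.65]
    - [0.0, 0.04, 0, -5.97, -0.43, 1.65]
    - [0.005, 0.04, 0, -5.97, -0.43, 1.65]
    - [0.004, 0.04, 0, -5.97, -0.43, 1.65]
    - [0, 0.03, 0, 0, 0, 0]
    - [0, 0, 0, 0, 0, 0]
    - [0, 0, 0, 0, 0, 0]
  jaw: 0

```text
time: 5.4
position: [0.4604, 0.0689, 0.4852]
tool_rot: [0.637, 0.74, 0.142, -0.164]
ft_force: [0.7, 0.6, 0.3]
grip_width: 0.0151
grip_force: 0.0
```

```bash
python3 look.py w3 shutter_tab camera_head; python3 fit.py w3; python3 -c "
from h import *
togo([.207,-.466,.370])"
```

```text
shutter_tab 0.77 [299. 192.  38.  14.] [0.482 0.189 0.259] [ 0.463  0.178 -0.001] [0.531 0.248 0.274]
camera_head 0.83 [315. 151. 114.  91.] [0.487 0.228 0.264] [ 0.437  0.178 -0.754] [0.908 0.763 0.277]
w3 top plane n [ 0.067 -0.417  0.906] tilt 24.991839108951968 yaw 9.086635653062377 5122
 heading of x_cam deg 99.08663565306239
[[-0.143, -0.987, 0.067], [0.895, -0.158, -0.417], [0.422, 0.0, 0.906]]
 top face cam coords min/max [[0.2215, -0.5626, 0.1747], [0.2758, -0.4741, 0.1776]]
 rect ((244.91542053222656, -517.4530639648438), (65.41742706298828, 94.76608276367188), 0.6208609938621521)
 orange 126 [[0.2067, -0.5104, 0.1751], [0.2101, -0.505, 0.1906], [0.2104, -0.5015, 0.203]]
 black 492 [[0.2092, -0.5654, 0.1051], [0.2109, -0.5623, 0.1082], [0.2179, -0.513, 0.1756], [0.2473, -0.463, 0.1772], [0.2503, -0.4608, 0.1778]]
goal [0.4561 0.1007 0.4228] shift [-0.0047  0.0326 -0.062 ] turn [-0.09 -0.03  0.21]
```

View pics/w3.png

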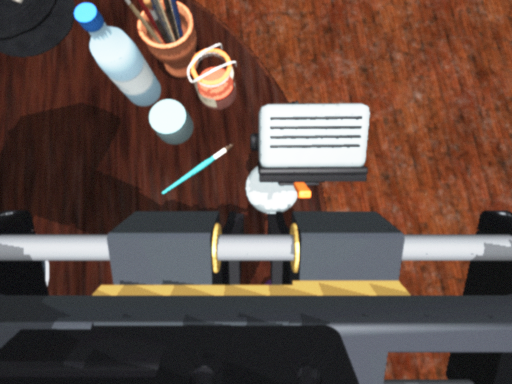

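Request:
step_arm:
  rows:
    - [-0.002, 0.016, -0.031, 0, 0, 0]
    - [-0.0027, 0.0166, -0.031, 0, 0, 0.2]
    - [0, 0, 0, 0, 0, 0]
    - [0.01, 0.0015, 0, 0, 0, 0]
    - [0.01, 0.0015, 0, 0, 0, 0]
    - [0.01, 0.0015, 0, 0, 0, 0]
    - [0.01, 0.0015, 0, 0, 0, 0]
    - [0, 0, 0, 0, 0, 0]

```text
time: 6.55
position: [0.4969, 0.1077, 0.4228]
tool_rot: [0.636, 0.74, 0.142, -0.165]
ft_force: [0.0, -1.2, 0.3]
grip_width: 0.0003
grip_force: 0.0
```

```bash
python3 look.py w4; python3 fit.py w4; python3 -c "
from h import *
print(tool()[:3,3]@B)"
```

```text
w4 top plane n [ 0.066 -0.415  0.907] tilt 24.870692772625716 yaw 8.999978650640758 8837
 heading of x_cam deg 98.99997865064076
[[-0.142, -0.988, 0.066], [0.895, -0.156, -0.417], [0.422, 0.0, 0.906]]
 top face cam coords min/max [[0.2263, -0.5627, 0.1742], [0.2767, -0.474, 0.177]]
 rect ((251.38465881347656, -518.4229125976562), (93.03242492675781, 52.80701446533203), 89.8028564453125)
[ 0.20775586 -0.5069331   0.36955193]Traceback (most recent call last):
  File "fit.py", line 25, in <module>
    print(' orange',o.sum(),np.percentile(L[o],[5,50,95],axis=0).round(4).tolist())
                            ~~~~~~~~~~~~~^^^^^^^^^^^^^^^^^^^^^^^
    return _quantile_unchecked(
        a, q, axis, out, overwrite_input, method, keepdims, weights)
    return _ureduce(a,
                    func=_quantile_ureduce_func,
    ...<5 lines>...
                    overwrite_input=overwrite_input,
                    method=method)
    r = func(a, **kwargs)
    result = _quantile(arr,
                       quantiles=q,
    ...<2 lines>...
                       out=out,
                       weights=wgt)
    slices_having_nans = np.isnan(arr[-1, ...])
                                  ~~~^^^^^^^^^
IndexError: index -1 is out of bounds for axis 0 with size 0
```

View pics/w4.png

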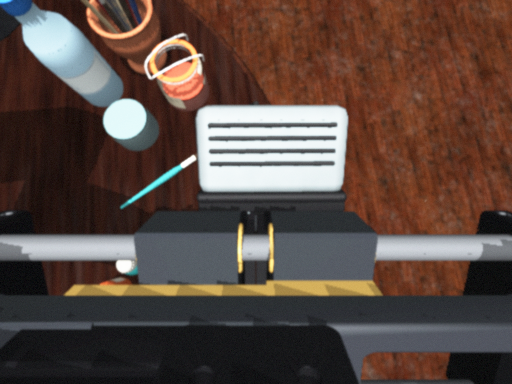

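```bash
cat > tab.py <<'E'
from h import *
import os
n=1
while os.path.exists(f'pics/tab{n}.png'): n+=1
c=camera('scene'); P=pts(c); hsv=cv2.cvtColor(c['pixels'],cv2.COLOR_BGR2HSV)
m=((P>[.40,.15,.2])&(P<[.60,.33,.3])).all(-1)&(hsv[...,0]>5)&(hsv[...,0]<22)&(hsv[...,1]>150)
print(m.sum()); L=P[m]@B
if len(L): print(np.percentile(L,[5,50,95],axis=0).round(4).tolist())
print('tcp cam',(tool()[:3,3]@B).round(4))
cv2.imwrite(f'pics/tab{n}.png',cv2.resize(c['pixels'][80:260,150:310],None,fx=3.3,fy=3.3,interpolation=2))
E
python3 tab.py
```

```text
0
tcp cam [ 0.2078 -0.5066  0.3695]
```

View pics/tab1.png

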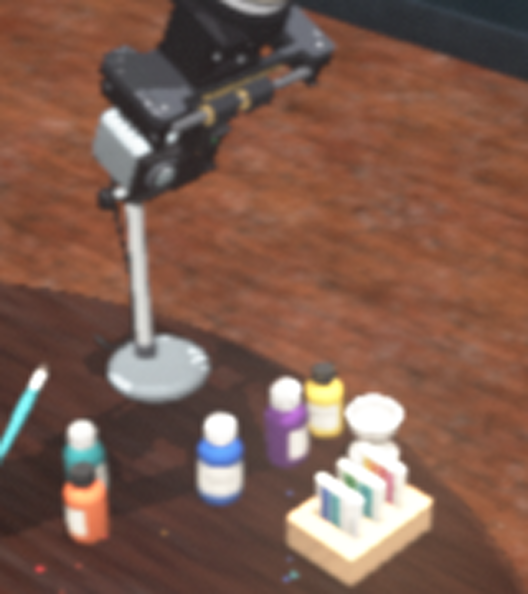

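Request:
step_arm:
  rows:
    - [0.006, 0.001, 0, 0, 0, 0]
    - [0.004, 0.0005, 0, 0, 0, 0]
    - [0, 0, 0, 0, 0, 0]

```text
time: 7.02
position: [0.5063, 0.1092, 0.4227]
tool_rot: [0.636, 0.74, 0.142, -0.165]
ft_force: [-1.4, 0.5, 0.7]
grip_width: 0.0006
grip_force: 0.2
```

Request:
step_arm:
  rows:
    - [0.003, 0.0005, 0, 0, 0, 0]
    - [0, 0, 0, 0, 0, 0]

```text
time: 7.28
position: [0.5092, 0.1096, 0.4227]
tool_rot: [0.636, 0.74, 0.142, -0.165]
ft_force: [-0.3, -0.1, -1.2]
grip_width: 0.0008
grip_force: 0.2
```

Request:
step_arm:
  rows:
    - [0.003, 0.0005, 0, 0, 0, 0]
    - [0, 0, 0, 0, 0, 0]

```text
time: 7.52
position: [0.5122, 0.1101, 0.4228]
tool_rot: [0.636, 0.74, 0.142, -0.165]
ft_force: [-0.1, -0.2, -0.6]
grip_width: 0.0002
grip_force: 0.2
```

Request:
step_arm:
  rows:
    - [0.003, 0.0005, 0, 0, 0, 0]
    - [0, 0, 0, 0, 0, 0]

```text
time: 7.78
position: [0.5143, 0.1105, 0.4227]
tool_rot: [0.636, 0.741, 0.14, -0.166]
ft_force: [-4.8, -2.5, 2.7]
grip_width: 0.0003
grip_force: 2.3
```

Request:
step_arm:
  rows:
    - [0.003, 0.0005, 0, 0, 0, 0]
    - [0, 0, 0, 0, 0, 0]

```text
time: 8.02
position: [0.5157, 0.1108, 0.4226]
tool_rot: [0.635, 0.741, 0.138, -0.168]
ft_force: [-8.7, -5.7, 7.0]
grip_width: 0.0009
grip_force: 5.3
```

Request:
step_arm:
  rows:
    - [0.002, 0.0003, 0, 0, 0, 0]
    - [0, 0, 0, 0, 0, 0]

```text
time: 8.28
position: [0.5167, 0.1109, 0.4226]
tool_rot: [0.635, 0.741, 0.136, -0.169]
ft_force: [-13.9, -8.5, 9.7]
grip_width: 0.0011
grip_force: 7.2
```

Request:
step_arm:
  rows:
    - [-0.007, -0.001, 0, 0, 0, 0]
    - [-0.007, -0.001, 0, 0, 0, 0]
    - [0.002, -0.02, 0.045, 0, 0, 0]
    - [0.002, -0.02, 0.045, 0, 0, 0]
    - [0, -0.04, 0.01, 0, 0, 0]
    - [0, -0.04, 0, 0, 0, 0]

```text
time: 9.02
position: [0.5103, -0.0114, 0.5245]
tool_rot: [0.636, 0.741, 0.143, -0.163]
ft_force: [-0.7, 0.3, -0.6]
grip_width: 0.0003
grip_force: 0.0
```

```bash
python3 tab.py; python3 look.py w5 shutter_tab; python3 fit.py w5; python3 -c "
from h import *
a=np.radians(8.5); X=np.array([-np.cos(a),-np.sin(a),0]);Z=np.array([0,0,-1.]);Rt=np.stack([X,np.cross(Z,X),Z],1)
togo(pw=[.505,-.065,.40],Rt=Rt)
print(get_obs()['q'])"
```

```text
27
[[0.2066, -0.5551, 0.1719], [0.2086, -0.536, 0.1833], [0.2168, -0.532, 0.2007]]
tcp cam [ 0.1381 -0.5028  0.5132]
shutter_tab 0.65 [284. 112.  29.   6.] [0.513 0.191 0.258] [ 0.496  0.183 -0.003] [0.529 0.315 0.275]
w5 top plane n [ 0.067 -0.421  0.905] tilt 25.219578247052844 yaw 9.02559613564415 4010
 heading of x_cam deg 99.02559613564415
[[-0.142, -0.988, 0.066], [0.895, -0.157, -0.417], [0.422, 0.0, 0.906]]
 top face cam coords min/max [[0.214, -0.5627, 0.1745], [0.2761, -0.4737, 0.1774]]
 rect ((244.9866943359375, -518.4793090820312), (95.04544067382812, 64.44261932373047), 89.71833038330078)
 orange 28 [[0.2041, -0.5431, 0.1768], [0.2063, -0.5337, 0.1977], [0.2103, -0.5334, 0.201]]
 black 66 [[0.2078, -0.5631, 0.1069], [0.2102, -0.5562, 0.1102], [0.219, -0.5188, 0.1753], [0.2386, -0.4613, 0.1774], [0.2417, -0.4611, 0.1779]]
goal [ 0.505 -0.065  0.4  ] shift [-0.0054 -0.053  -0.1229] turn [-16.61 -22.32  88.44]
[-0.33670522  0.27182241  1.54498296  0.38523606  1.54091325 -0.5388053 ]
```

View pics/tab2.png

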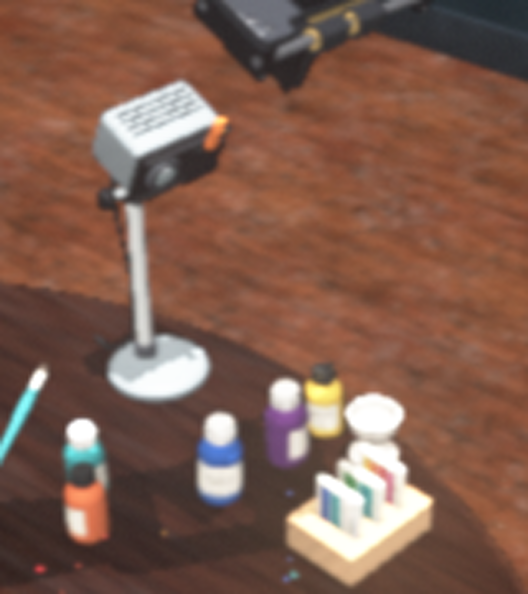

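Request:
step_arm:
  rows:
    - [0, -0.01, 0, -1.85, -2.48, 9.83]
    - [0, -0.01, 0, -1.85, -2.48, 9.83]
    - [0, -0.01, 0, -1.85, -2.48, 9.83]
    - [0, -0.01, -0.01, -1.85, -2.48, 9.83]
    - [0, -0.013, -0.01, -1.85, -2.48, 9.83]
    - [0, 0, -0.02, -1.85, -2.48, 9.83]
    - [-0.005, 0, -0.02, -1.85, -2.48, 9.83]
    - [0, 0, -0.03, -1.85, -2.48, 9.83]
    - [0, 0, -0.03, -1.81, -2.48, 9.8]
    - [0, 0, 0, 0, 0, 0]
    - [0, 0, 0, 0, 0, 0]
  jaw: 0.08

```text
time: 10.55
position: [0.5055, -0.0631, 0.4036]
tool_rot: [-0.074, 0.997, -0.001, 0.001]
ft_force: [0.3, 0.5, 1.2]
grip_width: 0.0795
grip_force: 0.0
```

```bash
sed -i 's/98.6/99.0/' h.py; python3 look.py w6 test_tile_2 tile_rack
python3 - <<'E'
from h import *
c=np.load('w6.npz'); P=pts(c)
print(tool().round(3).tolist())
m=((P>[.41,-.13,.025])&(P<[.55,0,.09])).all(-1)
v,u=np.nonzero(m); print(u.min(),u.max(),v.min(),v.max())
t=P[m&(P[...,2]>.066)]
print(len(t))
for lo,hi in [(.43,.459),(.459,.486),(.486,.52)]:
    k=t[(t[:,0]+.15*(t[:,1]+.07)>lo)&(t[:,0]+.15*(t[:,1]+.07)<hi)]
    if len(k)>5: print(len(k),cv2.minAreaRect(k[:,:2].astype('f4')*1000),k[:,2].max())
b=c['pixels'][max(v.min()-15,0):v.max()+15,u.min()-15:u.max()+15]
cv2.imwrite('pics/w6c.png',cv2.resize(b,None,fx=5,fy=5,interpolation=2)[:600,:800])
E
```

```text
test_tile_2 0.86 [257. 128.  38.  11.] [ 0.45  -0.071  0.072] [ 0.444 -0.094  0.013] [ 0.457 -0.05   0.074]
test_tile_2 0.82 [256. 171.  38.  16.] [ 0.499 -0.062  0.069] [ 0.495 -0.085  0.023] [ 0.508 -0.041  0.074]
test_tile_2 0.66 [96. 80. 60. 27.] [ 0.428 -0.264  0.04 ] [ 0.408 -0.323 -0.003] [ 0.445 -0.246  0.059]
tile_rack 0.8 [255. 145.  57.  82.] [ 0.467 -0.069  0.032] [ 0.422 -0.113 -0.001] [ 0.529 -0.025  0.073]
[[-0.989, -0.149, 0.003, 0.506], [-0.149, 0.989, -0.003, -0.064], [-0.003, -0.004, -1.0, 0.404], [0.0, 0.0, 0.0, 1.0]]
226 301 106 212
834
281 ((450.46380615234375, -72.45989227294922), (6.585241794586182, 45.25104904174805), 8.638632774353027) 0.07413567732242204
272 ((475.67724609375, -67.611328125), (7.555772304534912, 44.00493621826172), 10.382135391235352) 0.07418762298984094
281 ((501.1115417480469, -62.51624298095703), (7.733573913574219, 44.99345397949219), 8.908182144165039) 0.07407520930035266
```

View pics/w6c.png

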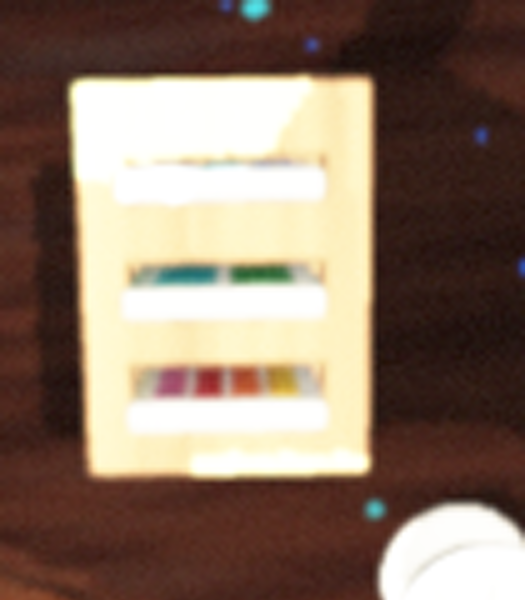

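Request:
step_arm:
  rows:
    - [-0.0045, 0.0006, -0.04, 0, 0, 1.2]
    - [0, 0, -0.05, 0, 0, 0]
    - [0, 0, -0.04, 0, 0, 0]
    - [0, 0, 0, 0, 0, 0]
    - [0, 0, 0, 0, 0, 0]
  jaw: 0.066

```text
time: 11.32
position: [0.5014, -0.0633, 0.2742]
tool_rot: [-0.086, 0.996, -0.002, 0.001]
ft_force: [-0.6, 0.2, 0.4]
grip_width: 0.0664
grip_force: 0.0
```

Run:
```python
from h import *
a=np.radians(9.8); X=np.array([-np.cos(a),-np.sin(a),0]);Z=np.array([0,0,-1.]);Rt=np.stack([X,np.cross(Z,X),Z],1)
togo(pw=[.501,-.0625,.222],Rt=Rt)
from look import look
c=look('w7'); P=pts(c); m=((P>[.41,-.13,.066])&(P<[.55,0,.08])).all(-1); t=P[m]
for lo,hi in [(.43,.462),(.462,.489),(.489,.53)]:
    s=t[:,0]+.16*(t[:,1]+.07); k=t[(s>lo)&(s<hi)]
    if len(k)>5: print(len(k),cv2.minAreaRect(k[:,:2].astype('f4')*1000))
```

```text
goal [ 0.501  -0.0625  0.222 ] shift [-0.0004  0.0008 -0.0522] turn [ 0.21  0.19 -0.01]
800 ((450.3545837402344, -72.33617401123047), (7.005523204803467, 45.32563400268555), 9.83806037902832)
780 ((475.74249267578125, -67.96619415283203), (7.8616862297058105, 45.567893981933594), 8.53947925567627)
773 ((501.2131652832031, -63.192955017089844), (7.833008289337158, 45.19734191894531), 10.344301223754883)
```

Request:
step_arm:
  rows:
    - [-0.0002, 0.0002, -0.03, 0.2, 0.2, 0]
    - [0, 0, -0.022, 0, 0, 0]
    - [0, 0, 0, 0, 0, 0]
    - [0, 0, 0, 0, 0, 0]

```text
time: 11.88
position: [0.501, -0.063, 0.2223]
tool_rot: [-0.086, 0.996, -0.0, 0.0]
ft_force: [-0.6, -0.0, 0.2]
grip_width: 0.0661
grip_force: 0.0
```

Request:
step_arm:
  rows:
    - [0, 0, 0, 0, 0, 0]
    - [0, 0, 0, 0, 0, 0]
    - [0, 0, 0, 0, 0, 0]
    - [0, 0, 0, 0, 0, 0]
    - [0, 0, 0, 0, 0, 0]
  jaw: 0
  squeeze: 20

```text
time: 12.5
position: [0.5004, -0.0628, 0.2212]
tool_rot: [-0.086, 0.996, 0.0, -0.001]
ft_force: [0.1, 0.9, 5.5]
grip_width: 0.0457
grip_force: 20.0
```

Request:
step_arm:
  rows:
    - [0, 0, 0.01, 0, 0, 0]
    - [0, 0, 0.015, 0, 0, 0]
    - [0, 0, 0.03, 0, 0, 0]
    - [0, 0, 0.04, 0, 0, 0]
    - [0, 0, 0.05, 0, 0, 0]
    - [0, 0, 0.05, 0, 0, 0]
    - [0, 0, 0, 0, 0, 0]
    - [0, 0, 0, 0, 0, 0]

```text
time: 13.5
position: [0.4995, -0.0624, 0.4157]
tool_rot: [-0.086, 0.996, 0.001, -0.002]
ft_force: [-0.8, 1.0, -0.8]
grip_width: 0.0459
grip_force: 20.0
```

Run:
```python
from h import *
print(get_obs()['q'])
togo([.089,-.4955,.325])
T=tool()
from look import look
c=look('w8'); P=pts(c,c['mount']); m=((P>[-.02,-.023,.13])&(P<[.02,.023,.23])).all(-1)&(c['depth']>0)
q=P[m]; print(len(q), np.percentile(q,[2,50,98],axis=0).round(4).tolist() if len(q) else '')
for z0 in np.arange(.14,.21,.01):
    k=q[(q[:,2]>z0)&(q[:,2]<z0+.01)]
    if len(k): print(z0,len(k),k.min(0).round(4),k.max(0).round(4))
```

```text
[-3.46605435e-01  3.50540205e-01  1.71860466e+00 -2.55585509e-04
  1.07627349e+00 -2.08897047e+00]
goal [0.4983 0.0216 0.3322] shift [-0.0012  0.084  -0.0836] turn [ 15.94  22.46 -89.27]
1898 [[-0.0053, -0.0227, 0.134], [0.0021, -0.0029, 0.1794], [0.0093, 0.0218, 0.204]]
0.14 294 [-0.0089 -0.0226  0.14  ] [0.0019 0.0226 0.15  ]
0.15000000000000002 27 [-0.0083 -0.023   0.15  ] [ 0.0108 -0.0007  0.1597]
0.16000000000000003 45 [ 0.0026 -0.023   0.1609] [0.0107 0.0038 0.17  ]
0.17000000000000004 517 [ 0.0009 -0.0229  0.17  ] [0.0108 0.023  0.18  ]
0.18000000000000005 425 [ 0.0011 -0.023   0.18  ] [0.0106 0.0229 0.19  ]
0.19000000000000006 359 [ 0.0011 -0.0218  0.19  ] [0.003  0.0229 0.1999]
0.20000000000000007 131 [ 0.     -0.0223  0.2   ] [0.0026 0.0228 0.2054]
```

Run:
```python
from h import *
c=camera('scene'); cv2.imwrite('pics/s9.png',cv2.resize(c['pixels'][60:280,130:350],None,fx=2.7,fy=2.7,interpolation=2))
w=cv2.imread('pics/w8.png'); cv2.imwrite('pics/w8c.png',np.hstack([cv2.resize(w[130:384,150:362],(500,594)),cv2.imread('pics/s9.png')[:,200:500]]))
```

```text
(no output)
```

View pics/w8c.png

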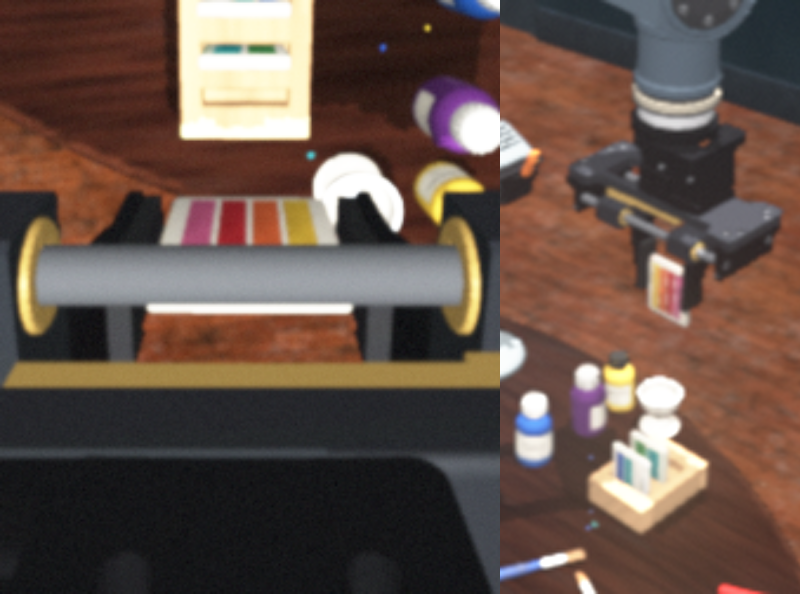

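Request:
step_arm:
  rows:
    - [0, 0, 0, 1.77, 2.5, -9.92]
    - [0, 0, 0, 1.77, 2.5, -9.92]
    - [0, 0, 0, 1.77, 2.5, -9.92]
    - [0, 0, 0, 1.77, 2.5, -9.92]
    - [0, 0, 0, 1.77, 2.5, -9.92]
    - [0, 0.01, 0, 1.77, 2.5, -9.92]
    - [0, 0.01, 0, 1.77, 2.5, -9.92]
    - [0, 0.01, -0.01, 1.77, 2.5, -9.92]
    - [0, 0.01, -0.01, 1.77, 2.5, -9.92]
    - [0, 0, 0, 0, 0, 0]
    - [0, 0, 0, 0, 0, 0]

```text
time: 14.98
position: [0.5003, -0.023, 0.3952]
tool_rot: [0.633, 0.743, 0.139, -0.165]
ft_force: [-0.2, -0.2, -0.8]
grip_width: 0.0458
grip_force: 20.0
```

```bash
python3 - <<'E'
from h import *
togo([.090,-.4955,.3245])
E
python3 look.py w9 camera_head; python3 fit.py w9
```

```text
goal [0.4981 0.0227 0.3322] shift [-0.0023  0.0458 -0.063 ] turn [ 0.04 -0.09 -0.14]
camera_head 0.65 [301.  20. 151.  35.] [0.494 0.203 0.237] [ 0.431  0.181 -0.752] [0.88  1.248 0.273]
w9 top plane n [-0.159  0.933  0.324] tilt 71.0837152276176 yaw -170.3529425203031 876
 heading of x_cam deg -80.35294252030309
[[0.152, 0.986, -0.071], [-0.894, 0.168, 0.416], [0.422, 0.0, 0.906]]
 top face cam coords min/max [[-0.0223, 0.4718, 0.2507], [0.0035, 0.5666, 0.2761]]
 rect ((-10.18990707397461, 519.5555419921875), (96.86835479736328, 28.025400161743164), 89.68896484375)
 orange 410 [[0.0012, 0.5343, 0.2642], [0.0201, 0.5379, 0.2766], [0.0286, 0.5436, 0.2845]]
 black 1735 [[-0.0641, 0.4636, 0.2381], [-0.0362, 0.4731, 0.2401], [-0.0178, 0.5253, 0.2552], [0.0025, 0.5567, 0.2709], [0.0035, 0.5654, 0.2714]]
```

Run:
```python
from h import *
c=np.load('w9.npz'); P=pts(c)@B; g=cv2.cvtColor(c['pixels'],cv2.COLOR_BGR2GRAY)
m=(P[...,0]>.19)&(P[...,0]<.24)&(P[...,1]>-.58)&(P[...,1]<-.45)&(P[...,2]>.09)&(P[...,2]<.21)
L=P[m]; G=g[m]; print(m.sum())
# gridded brightness and x
for A,nm,s in [(G,'gray',1),((L[:,0]-.2)*1000,'x-200mm',1)]:
    print(nm)
    for z in np.arange(.2,.1,-.006):
        print(f'{z:.3f}',' '.join(f'{np.median(A[k]):3.0f}' if (k:=(abs(L[:,2]-z)<.003)&(abs(L[:,1]-y)<.003)).any() else '  .' for y in np.arange(-.46,-.575,-.006)))
```

```text
4491
gray
0.200   .   .   .   .   .   .   .   .   .   .   .   . 163 192 183   .   .   .   .   .
0.194   .   .   .   .   .   .   .   .   .   .   .   . 148 182 178   .   .   .   .   .
0.188   .   .   .   .   .   .   .   .   .   .   .   . 129 140 128   .   .   .   .   .
0.182   .   .   .   .   .   .   .   .   .   .   .   . 121 116 114   .   .   .   .   .
0.176   .   . 186 186 182 180 177 174 170 166 161 159 153 118 104 142 139 135 121   .
0.170   .   .  47  47  55  62   .   .   .  40  77  82  86 102  72  78  77  68  60   .
0.164   .   .   .   . 107  92  88  86  99   .  27  27  27  69  49  27  29   .   .   .
0.158   .   .   .  72  86 147 219 150  74  71  27  26  27  29  30  26  29   .   .   .
0.152   .   .  28  52  52 158 129 138  50  42  27  27  27  28  25  26  29  28  36   .
0.146   .  28  26  26  48 124 126 126  55  27  27  27  27  26  27  25  29  42  52   .
0.140   .  29  27  28  56 108 122 112  59  29  27  27  28  26  27  26  29   .   .   .
0.134   .  33  29  27   .  97 104  90   .  28  27  26  27  27  27  28  34   .   .   .
0.128   .   .  72  81  78  79  76  75  74  74  60  36  36 
[... 1141 characters left out ...]
  17  18   .
0.146   .  19  17  17  12  11  11  11  12  17  17   7   7   7   7   7   7  17  18   .
0.140   .  20  17  17  12  11  11  11  12  17  17   7   7   7   7   7   7   .   .   .
0.134   .  19  17  17   .  12  12  12   .  17  17   7   7   7   7   7   7   .   .   .
0.128   .   .  15  15  13  13  13  13  13  14  15   7   7   7   7   7   7  12  14   .
0.122   .   .  16  12   .  12  12   .  13  12  17   .   .   .   .   .   .  12  13   .
0.116   .   .   .   .   .   .   .   .   .   .   .   .   .   .   .   .   .   .   .   .
0.110  37  33   .   .   .   .   .   .   .   .   .   .   .   .   .   .   .   .   .   .
0.104  33  32   .   .   .   .   .   .   .   .   .   .   .   .   .   .   .   .   .   .
```

Request:
step_arm:
  rows:
    - [-0.0005, 0.01, -0.013, 0, 0, 0]
    - [-0.0005, 0.012, -0.017, 0, 0, 0]
    - [-0.0005, 0.012, -0.017, 0, 0, -0.1]
    - [-0.0005, 0.012, -0.016, 0, 0, 0]
    - [0, 0, 0, 0, 0, 0]
    - [0, 0, 0, 0, 0, 0]
    - [0, 0, 0, 0, 0, 0]

```text
time: 15.95
position: [0.4987, 0.0227, 0.3335]
tool_rot: [0.635, 0.742, 0.141, -0.164]
ft_force: [0.3, -0.6, -1.0]
grip_width: 0.0455
grip_force: 20.0
```

Run:
```python
from h import *
togo([.090,-.496,.3240])
T=tool()
from look import look
c=look('w10'); P=pts(c,c['mount']); m=((P>[-.02,-.023,.17])&(P<[.02,.023,.23])).all(-1)&(c['depth']>0)
q=P[m]
k=q[(abs(q[:,1])<.018)]; n=np.linalg.svd(k-np.median(k,0),full_matrices=False)[2][2]
print(len(k),np.percentile(k,[2,50,98],axis=0).round(4).tolist(),n.round(3))
s=camera('scene'); t=camera('top')
a=cv2.resize(s['pixels'][70:270,150:350],(590,590),interpolation=2); b=cv2.resize(c['pixels'],(205,154))
o=np.zeros((590,800,3),'u1'); o[:,:590]=a; o[:154,592:797]=b
cv2.imwrite('pics/fin.png',o)
```

```text
goal [0.4985 0.023  0.3317] shift [-0.0002  0.0003 -0.0018] turn [0.06 0.06 0.12]
1108 [[0.001, -0.0172, 0.1708], [0.0017, -0.0002, 0.1852], [0.0023, 0.0173, 0.2046]] [1.    0.004 0.006]
```

View pics/fin.png

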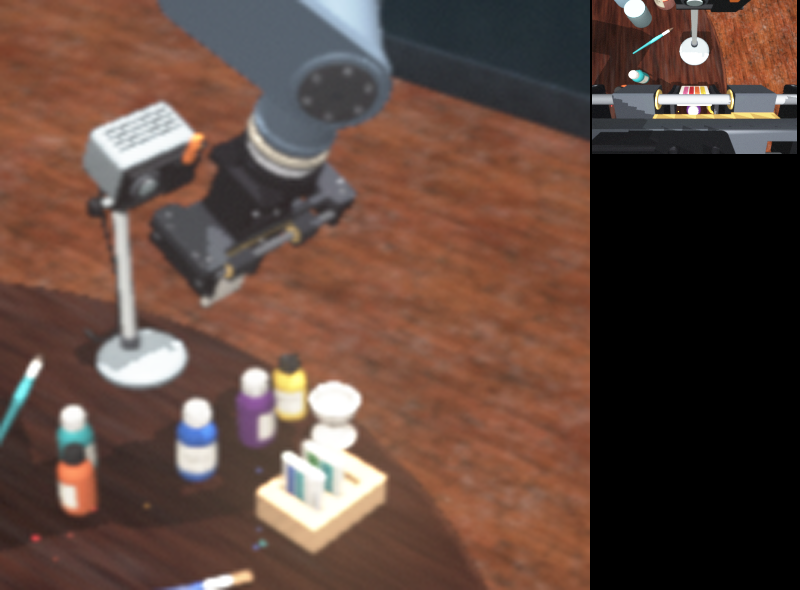

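The picture shows the open lens at about (148,185) and the tile held facing it. Both neighbour tiles are still in the rack at about (310,475). The pose is within 2 mm of the target, so I'm handing in.

```bash
python3 -c "
from rig import hand_in; print(hand_in())"
```

```text
the job is handed in; nothing more can be done
None
```

I slid the shutter to its stop, lifted the pink, orange and yellow tile out of the rack and handed in with it held still about 12 cm in front of the lens, within about 2 mm of the target pose by my own measurements; the hand-in gave no verdict.

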